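# Let the white ball down the glove-shaping rack

## Task

On the two-lane ball rack, press down the red paddle of the lane in which the white ball waits, with the fingertips, so that the gate lifts and the white ball rolls down to the low end of its lane; then let the paddle come up again so that the gate closes. Do not touch or lift the balls, do not press the other paddle, and leave the orange ball waiting and the jar, the awl and the spool where they are.

Things in the scene. Friction and masses are not known exactly. Their poses are not given: they have to be found in the camera images.
- rack: Fixed wooden rack, two lanes along its x axis, 8 degrees downhill to +x (away from the robot; yaw within 15 degrees). Origin: on the table below the line of the gates, midway between lanes. Lane centres y = +50 (left) and -50 mm (right), 80 wide, sides 30 high, closed by boards at x = -118 and +204 mm; blue cloth at the low end. Lever posts at y = +150 and -150, tops 155 mm above table
- left_lever (a joint): Left lever: rocks about the rack's x axis on a pivot at rack (0, +150, 140) mm. 0: gate down, at rest; grows as its paddle goes down, firm stop at 0.42 rad. Gate: dark steel tongue 24 mm wide before the ball, 100 mm inward of the pivot. Ball freed by about 0.3 rad: press to 0.35 or more and hold about 1 s while it rolls out. Sprung back: 2 N at the paddle, 4 N at the stop
- right_lever (a joint): The same for the right lane, the mirror image: pivot at rack y = -150 mm; 0 is gate down, grows to 0.42 rad as its paddle is pressed
- left_paddle (a point): Red paddle on the outer end of the left lever, 55 x 50 mm (rack x, y), 8 mm thick. This point: centre of its top face, at rest at (0, +250, 154) mm in the rack frame, 100 mm outward of the pivot; pressed to 0.38 rad it is 37 mm lower. The space below it is free down to the table
- right_paddle (a point): Red paddle of the right lever, the same, at (0, -250, 154) mm in the rack frame at rest
- white_ball: White ball with red seam, 73 mm diameter, 145 g, loose; origin at its centre. It waits behind the gate of one lane (left or right varies), centre at rack x = -40 mm, 87 mm above the table; at the low end it comes to rest at about rack x = +164 mm
- orange_ball: Orange ball with black seam, same size, waiting in the other lane; to be left there. Origin at its centre
- jar: Closed jar with a brass-coloured lid, 56 mm diameter, 70 mm high, standing loose on the table; origin at the centre of its underside. Bystander
- awl: Awl lying loose on the table, 155 mm long: wooden handle 30 mm thick, steel blade along its +x; origin under the joint of handle and blade, at table height. Bystander
- spool: Wooden thread spool standing loose on the table, 48 mm diameter, 55 mm high; origin at the centre of its underside. Bystander
Not all that is in view belongs to the job. What is shaped like the white_ball but blue, green or turquoise is not meant.

How it is judged:
By the outcome, as a careful person would: the job done as asked, in the order asked, and still so for the second after the job is handed in, with the robot touching nothing.
It also fails if it takes over 29 s, if anything falls off the work surface, if the arm or the gripper's body presses on something with over 40 N, if the wrist force passes 120 N, or if a joint passes its speed limit or range.

## Robot

A 6-joint arm with a two-finger parallel gripper is mounted at the origin on the work surface. World frame = base frame: x ahead of the robot, y to its left, z up, the work surface at z = 0. Lengths are in m, angles in degrees, forces in N, time in s.
With the tool pointing down it reaches from about 0.25 to 0.725 m from the base axis. Payload 9.7 kg.
Tool frame: the origin (TCP) lies at the very end of the fingers, on their centre line; the grasp point (between the pads) lies 19 mm behind it; z points along the fingers, y is the line along which they close (so a half turn about z gives the same grasp; the last joint's range is limited). The gripper opens to 85 mm and grips with 20 to 120 N. Pads are 22 mm wide; open, the fingers measure 114 mm over their backs; the gripper's body (76 mm by 85 mm) begins 54 mm behind the grasp point. The pads swing forward as they close: fully open they stand 13 mm farther back than shut.
Start: joints at [-63.197, 4.979, 10.078, 95.1, 0, 90], TCP at [0.248, -0.491, 0.197] pointing down, gripper open.
Joint ranges: [-179.16, 179.16], [-48.56, 103.87], [-65.8, 70.77], [-126.05, 130.52], [-82.76, 87.17], [-180, 180]. Speed limits (degrees/s): [127.2, 127.2, 147.25, 180, 180, 180].

## Interface

Orientations are given as [roll, pitch, yaw] about the fixed x, y, z axes, in that order (R = Rz(yaw) Ry(pitch) Rx(roll)).
In Python, from workcell import bot, viewer, finder gives the robot as it stands. The module is installed in compiled form; this text tells all that it offers.
- The arm moves only by the shell command python3 -m inch 'ROWS' [FORCE]. ROWS is JSON, a list that holds one entry, the list of rows, each a list of 7 numbers: the opening in per cent of the stroke, from 0 (shut) to 100 (fully open), then the shift along the tool's x, y, z in mm, then the turn, a rotation vector about the tool's x, y, z in degrees. In form: [[[grip, tx, ty, tz, ax, ay, az], ...]]. A call has 1 to 8 rows; each row shifts and turns the commanded pose from where the row before left it, along the tool's axes as they then stand; what a row does not reach is not made up. A row lasts 1/8 s, in which the tool goes at most 62.5 mm and 10.7 degrees, less where a joint would pass 70% of its speed; a pose out of reach is approached as far as the arm can. A call with a gripper value outside its range is refused whole. The fingers move at their own pace and stop on an object; FORCE is the grip in N (left out, the last holds). Time passes only in rows, so rows that do not move let the fingers close. It gives the time, the measured TCP pose, the force, the opening and the grip force at its end, in the units of the state.
- bot.get_obs(): the state, without advancing time (a new reading comes with each control period).
- viewer.camera(name): name is "side" or "top" or "wrist"; returns a dict with "pixels" (400x640x3 uint8, red, green, blue), "vfov" (degrees; the focal length in pixels is half the picture's height over the tangent of half this angle, whatever the lens; pixels are square), "cx", "cy" (the principal point, pixels), "k1" (the pictures are not rectified: a ray, as slopes to the right and down, at radius r is drawn at 1 + k1 r^2 times it, then the intrinsics apply), "R" (3x3) and "t" (3): a world point X has camera coordinates R X + t. Camera axes: x right, y down, z forward; pixel columns grow to the right and rows downward; lengths in m; the calibration is good to about 2 mm. A picture is of the moment at which its call begins. There is no depth.
- bot.job_done(): hands the job in; it is judged then, once.
Trained networks look in the newest picture that a camera, given by its name, has taken for a name from the list of things; names that differ only in an ending like _2 or _b are one class to them, and where a whole thing is asked for, a point or a joint stands for the part that bears it (a point fixed in the world has none). Each returns a list of dicts, best first, with "conf" (0 to 1); they miss things now and then, are a little off and sometimes report something else, mostly with a low value. They report only what shows in the picture. A call takes as long as a camera call. They do not tell look-alikes from the thing itself.
- finder.outline_of(camera, thing): "pixels" (400x640 bool, what is visible of it) and "extent" ([centre column, centre row, width, height] in pixels, round what is visible of it).
- finder.mark_of(camera, thing): "position" ([column, row] in pixels: a listed point, or the origin of a listed thing).
The state is a dict: "time": time; "q": joint angles; "qd": joint speeds; "joint_efforts": joint torques, N m; "ee_pos": TCP position; "tcp_rot": TCP orientation; "wrist_force": force on the tool from outside, world axes, zero at the start; "torque": the same for the moment, N m; "opening": finger opening in m; "grasp_force": force on a finger pad.
Only numpy, scipy, OpenCV 4.12 (cv2) and the standard library are available. Lean on these libraries where they do the work, as an engineer would, in place of code of your own. Each camera call takes 0.05 s, during which the arm holds its last target. There are 200 camera calls.

## Working session

There is one attempt and no reset: what is moved stays moved. The work goes in short steps, Python scripts to look and compute and a shell command to move; the robot and the scene stay as the last step left them, time stands still between calls to the robot, and variables do not carry over. Pictures are saved under pics/ and viewed, at most 11 in all, crops included, and the job is handed in when it is done.

```bash
mkdir -p pics; cat > h.py <<'E'
import numpy as np, cv2
from workcell import bot, viewer, finder
def K(c):
    f=200/np.tan(np.radians(c["vfov"])/2); return f
def ray(c,p):
    f=K(c); d=np.array([(p[0]-c["cx"])/f,(p[1]-c["cy"])/f]); u=d.copy()
    for _ in range(20): u=d/(1+c["k1"]*(u@u))
    R=np.array(c["R"]); t=np.array(c["t"]); return -R.T@t, R.T@np.array([u[0],u[1],1])
def at_z(c,p,z):
    o,d=ray(c,p); return o+d*(z-o[2])/d[2]
def proj(c,X):
    x=np.array(c["R"])@X+np.array(c["t"]); u=x[:2]/x[2]; u=u*(1+c["k1"]*(u@u)); return u*K(c)+[c["cx"],c["cy"]]
def save(c,n): cv2.imwrite("pics/"+n,c["pixels"][:,:,::-1])
E
python3 - <<'E'
from h import *
np.set_printoptions(precision=3,suppress=True)
for cam in ["top","side"]:
    c=viewer.camera(cam); save(c,cam+"1.png")
    for n,z in [("rack",0),("left_paddle",.154),("right_paddle",.154),("white_ball",.087),("orange_ball",.087),("jar",0),("awl",0),("spool",0)]:
        for r in finder.mark_of(cam,n)[:3]: print(cam,n,round(r["conf"],2),np.round(r["position"]),at_z(c,r["position"],z))
print(bot.get_obs())
E
```

```text
top rack 0.8 [349. 204.] [ 0.515 -0.056  0.   ]
top left_paddle 0.8 [259. 202.] [0.501 0.204 0.154]
top left_paddle 0.75 [412. 237.] [ 0.414 -0.221  0.154]
top right_paddle 0.93 [438. 202.] [ 0.514 -0.294  0.154]
top white_ball 0.96 [384. 276.] [ 0.299 -0.156  0.087]
top white_ball 0.67 [277. 233.] [0.417 0.158 0.087]
top white_ball 0.59 [429. 270.] [ 0.321 -0.287  0.087]
top orange_ball 0.61 [333. 217.] [ 0.469 -0.005  0.087]
top jar 0.8 [270. 159.] [0.656 0.2   0.   ]
top awl 0.81 [434. 166.] [ 0.644 -0.325  0.   ]
top spool 0.56 [411. 237.] [ 0.417 -0.253  0.   ]
side rack 0.76 [308. 269.] [ 0.507 -0.043 -0.   ]
side left_paddle 0.66 [303. 165.] [0.507 0.194 0.154]
side right_paddle 0.75 [309. 327.] [ 0.504 -0.297  0.154]
side white_ball 0.9 [272. 207.] [0.418 0.104 0.087]
side white_ball 0.88 [284. 264.] [ 0.453 -0.096  0.087]
side white_ball 0.69 [218. 308.] [ 0.317 -0.204  0.087]
side orange_ball 0.96 [287. 233.] [0.459 0.002 0.087]
side jar 0.86 [354. 203.] [0.657 0.203 0.   ]
side awl 0.81 [388. 375.] [ 0.656 -0.325  0.   ]
side spool 0.73 [353. 202.] [0.655 0.205 0.   ]
side spool 0.64 [269. 354.] [ 0.417 -0.265  0.   ]
side spool 0.18 [287. 262.] [ 0.454 -0.017  0.   ]
{'time': 0.9, 'q': array([-63.196,   4.977,  10.08 ,  95.099,   0.   ,  89.999]), 'qd': array([-0.069, -0.03 , -0.014, -0.028,  0.024,  0.006]), 'joint_efforts': array([ -0.001, -52.009,  46.487,   0.001,   0.   ,   0.   ]), 'ee_pos': array([ 0.248, -0.491,  0.197]), 'tcp_rot': array([179.996,  -0.   ,  26.805]), 'wrist_force': array([0.198, 0.276, 1.127]), 'torque': array([-0.019,  0.033,  0.005]), 'grasp_force': 0.0, 'opening': 0.08520346900807595}
```

```bash
python3 - <<'E'
import cv2
a=cv2.imread("pics/top1.png"); cv2.imwrite("pics/topc.png",cv2.resize(a[130:310,220:480],None,fx=3,fy=3,interpolation=cv2.INTER_CUBIC))
E
```

```text
(no output)
```

View pics/topc.png

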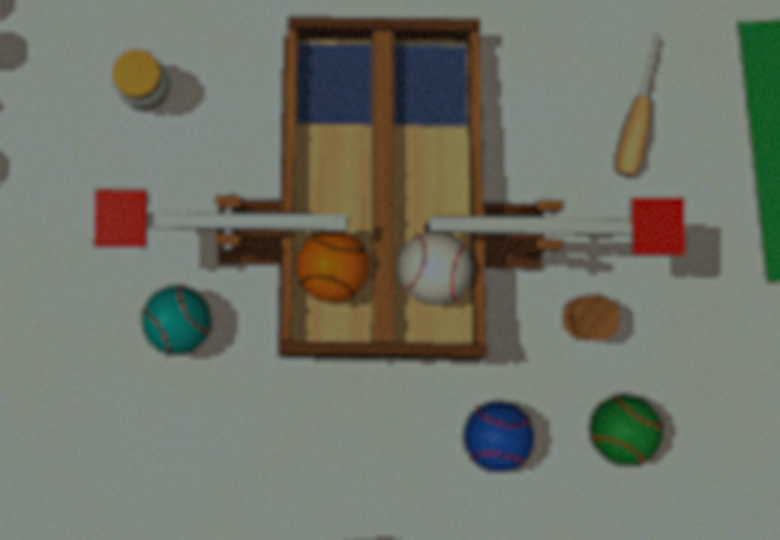

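View pics/side1.png

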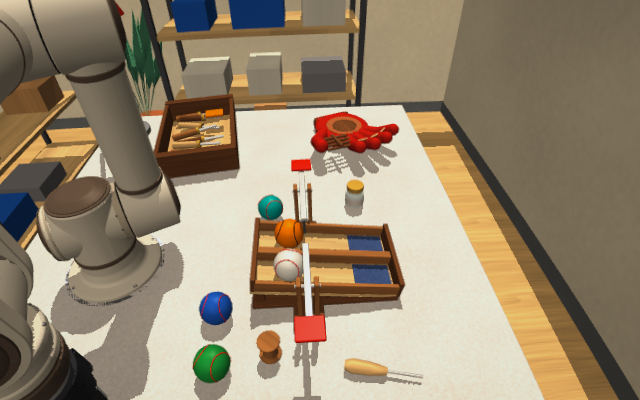

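White ball at side (288,266) / top (366,219), in the right lane. It could be confused with the blue (top 386,275), green (429,273) and turquoise (279,237) balls, and the orange one (331,219) in the left lane. The paddle to press is the right red one, at top (439,205) / side (310,328). The other red paddle is at top (260,203), and the red glove is at side (350,130). Next I'll measure the paddle and check it in a close crop.

```bash
cat >> h.py <<'E'
def red(cam,p):
    c=viewer.camera(cam); h=cv2.cvtColor(c["pixels"],cv2.COLOR_RGB2HSV)
    m=(((h[...,0]<6)|(h[...,0]>174))&(h[...,1]>190)&(h[...,2]>70)).astype(np.uint8)
    n,l,s,ce=cv2.connectedComponentsWithStats(m); k=[i for i in range(1,n) if s[i,4]>60]
    i=min(k,key=lambda i:np.hypot(*(ce[i]-p))); return c,ce[i],s[i]
E
python3 - <<'E'
from h import *
np.set_printoptions(precision=4,suppress=True)
for cam,pp in [("top",[(439,205),(260,203)]),("side",[(310,328),(300,165)])]:
    for p in pp:
        c,ce,s=red(cam,p); print(cam,ce,s,at_z(c,ce,.154))
    if cam=="side": cv2.imwrite("pics/sc.png",cv2.resize(c["pixels"][220:360,230:370,::-1],None,fx=4,fy=4))
o=bot.get_obs(); from scipy.spatial.transform import Rotation as Ro
R=Ro.from_euler("xyz",o["tcp_rot"],degrees=True)
print(R.inv().apply(np.array([.508,-.297,.185])-o["ee_pos"])*1000)
E
```

```text
top [439.0361 205.1769] [431 197  17  18 277] [ 0.5048 -0.2968  0.154 ]
top [260.0201 202.1767] [253 194  16  17 249] [0.5013 0.2013 0.154 ]
side [304.8109 328.8487] [294 315  32  28 476] [ 0.496  -0.3005  0.154 ]
side [300.5939 164.868 ] [292 160  19  11 197] [0.4997 0.1962 0.154 ]
[319.502  -55.8337  12.3024]
```

View pics/sc.png

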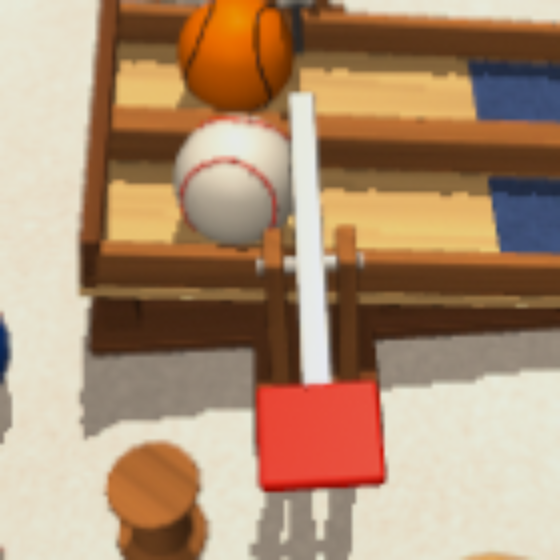

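The crop confirms the white ball (crop 238,180) waits behind the gate of the lever with the near red paddle (crop 320,433), which is the right one. Its centre is about (0.505, -0.297). I'll shut the gripper, move above it and aim 4 mm outward.

```bash
python3 -m inch '[[[0,20,-3,0,0,0,0],[0,45,-8,0,0,0,0],[0,55,-9,0,0,0,0],[0,55,-9,0,0,0,0],[0,55,-9,0,0,0,0],[0,50,-9,0,0,0,0],[0,35,-7,0,0,0,0],[0,0,0,0,0,0,0]]]' 30
```

```text
time: 2.1
ee_pos: [0.5067, -0.2981, 0.1968]
tcp_rot: [-180.0, 0.0, 27.0]
wrist_force: [-0.2, -0.4, -0.0]
opening: 0.0004
grasp_force: 0.0
```

```bash
python3 - <<'E'
from h import *
o=bot.get_obs(); print(o["ee_pos"],o["tcp_rot"],o["opening"],o["wrist_force"])
c=viewer.camera("side"); cv2.imwrite("pics/s2.png",cv2.resize(c["pixels"][200:380,210:390,::-1],None,fx=3,fy=3)); print(proj(c,o["ee_pos"]))
E
```

```text
[ 0.50671939 -0.29809506  0.19678177] [-1.79956106e+02  1.42894631e-03  2.70199868e+01] 0.0003575146944844593 [-0.16101099 -0.38064416 -0.03737987]
[310.27796927 313.94073208]
```

View pics/s2.png

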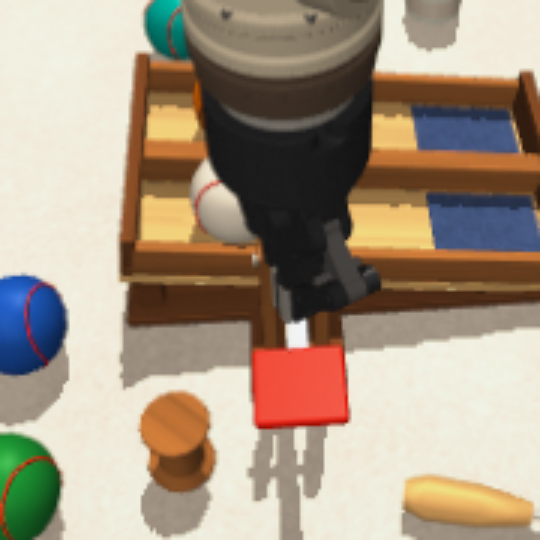

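The shut fingers hang above the paddle's inner part: the tip shows at crop (292,318), against a computed (301,342). I'll shift slightly outward, come down to just above the paddle and look again.

```bash
python3 -m inch '[[[0,-3,4,12,0,0,0],[0,0,0,12,0,0,0],[0,0,0,10,0,0,0],[0,0,0,0,0,0,0]]]'; python3 - <<'E'
from h import *
o=bot.get_obs()
c=viewer.camera("side"); cv2.imwrite("pics/s3.png",cv2.resize(c["pixels"][240:360,250:370,::-1],None,fx=4,fy=4)); print(proj(c,o["ee_pos"]))
E
```

```text
time: 2.65
ee_pos: [0.5031, -0.3056, 0.1621]
tcp_rot: [-179.9, 0.1, 26.8]
wrist_force: [-0.8, 0.6, 0.1]
opening: -0.0003
grasp_force: 0.0
[308.89712304 328.88655672]
```

View pics/s3.png

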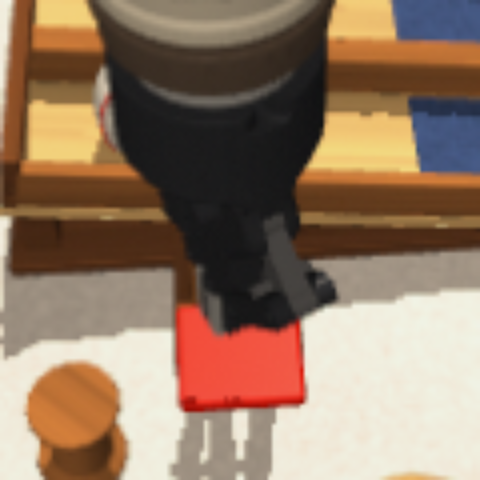

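The tip is at crop (235,330), just above the middle of the paddle. Pressing now.

```bash
python3 -m inch '[[[0,0,0,8,0,0,0],[0,0,0,8,0,0,0],[0,0,0,8,0,0,0],[0,0,0,8,0,0,0],[0,0,0,6,0,0,0],[0,0,0,4,0,0,0],[0,0,0,2,0,0,0],[0,0,0,0,0,0,0]]]'; python3 - <<'E'
from h import *
o=bot.get_obs()
c=viewer.camera("side"); cv2.imwrite("pics/s4.png",cv2.resize(c["pixels"][210:360,250:420,::-1],None,fx=4,fy=4)); print(o["ee_pos"],o["wrist_force"])
E
```

```text
time: 3.7
ee_pos: [0.5039, -0.3056, 0.1195]
tcp_rot: [180.0, -0.0, 26.8]
wrist_force: [-0.4, -0.5, 0.2]
opening: 0.0002
grasp_force: 0.4
[ 0.50392068 -0.3056442   0.11951209] [-0.41858145 -0.46448816  0.16535792]
```

View pics/s4.png

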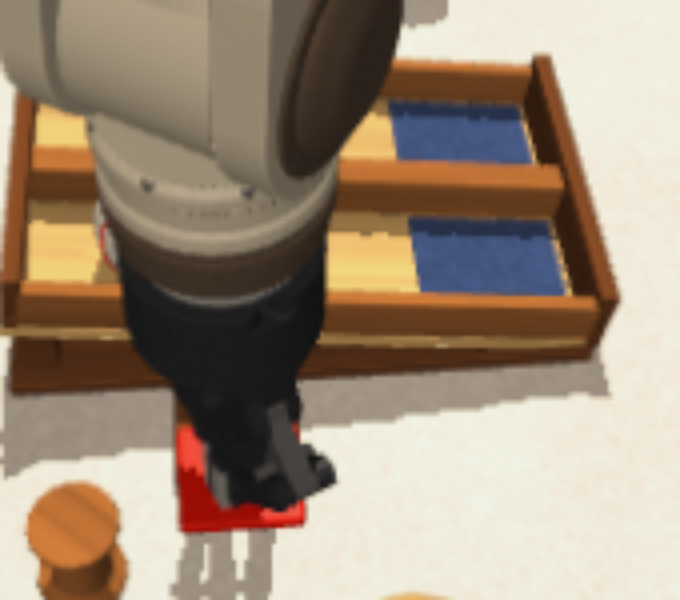

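The paddle has not moved (its lower edge is still at side row 342) and there is no force, so the fingertips are not where the reading suggests. I'll look with the wrist and top cameras.

```bash
python3 - <<'E'
from h import *
o=bot.get_obs()
w=viewer.camera("wrist"); t=viewer.camera("top"); s=viewer.camera("side")
im=np.hstack([cv2.resize(w["pixels"],(480,300)),cv2.resize(t["pixels"][140:260,380:500],(300,300))])
cv2.imwrite("pics/w5.png",im[:,:,::-1])
for c in (w,t,s): print(proj(c,o["ee_pos"]),[np.round(proj(c,np.array([.505+a,-.297+b,.154]))) for a,b in [(-.027,.025),(.027,.025),(.027,-.025),(-.027,-.025)]])
for cam in ("wrist","side","top"):
  for n in ("right_paddle","right_lever"):
    print(cam,n,[(round(r["conf"],2),np.round(r["position"],1)) for r in finder.mark_of(cam,n)][:2],[(round(r["conf"],2),np.round(r["extent"])) for r in finder.outline_of(cam,n)][:2])
E
```

```text
[315.02525427 237.98394712] [array([235., 280.]), array([278., 191.]), array([369., 235.]), array([320., 316.])]
[438.58443252 206.51718341] [array([430., 215.]), array([430., 195.]), array([448., 196.]), array([448., 215.])]
[310.04576676 341.12089468] [array([294., 315.]), array([324., 314.]), array([326., 339.]), array([295., 341.])]
wrist right_paddle [(0.92, array([305.2, 256.9]))] [(0.71, array([187., 183., 371., 225.]))]Traceback (most recent call last):
  File "<stdin>", line 9, in <module>
ValueError: it knows: awl, jar, left_paddle, orange_ball, rack, right_paddle, spool, white_ball
```

View pics/w5.png

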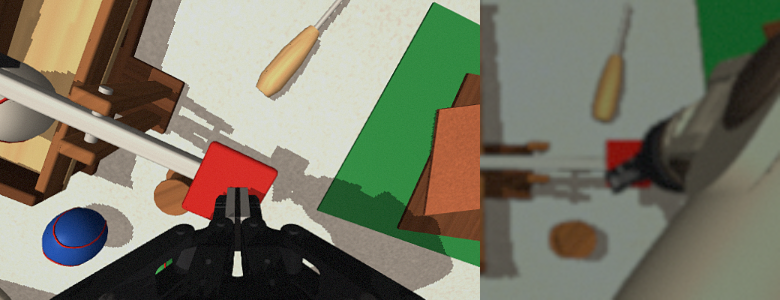

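```bash
python3 - <<'E'
from h import *
from scipy.optimize import least_squares
np.set_printoptions(precision=4,suppress=True)
o=bot.get_obs(); w=viewer.camera("wrist"); s=viewer.camera("side"); t=viewer.camera("top")
print(o["ee_pos"],o["q"])
def tri(obs):
    r=least_squares(lambda X:np.concatenate([proj(c,X)-p for c,p in obs]),o["ee_pos"]); return r.x,r.fun
print("tip",tri([(w,(317,250)),(s,(314,335))]))
for X in ([.505,-.297,.154],[.504,-.290,.154],[.504,-.3056,.155],[.504,-.3056,.135]): print(X,[proj(c,np.array(X)) for c in (w,s,t)])
# paddle mark at rest/pressed
for c,n in ((w,"wrist"),(s,"side")):
    m=finder.mark_of(n,"right_paddle"); print(n,[(r["conf"],r["position"]) for r in m])
for a in (0,.1,.2,.3,.4):
    f=lambda u,v:np.array([.505+u,-.197-((100+v)*np.cos(a)+14*np.sin(a))/1000,.140+(14*np.cos(a)-(100+v)*np.sin(a))/1000])
    print(a,[np.round(proj(c,f(u,v))) for c in (w,s) for u,v in ((.0275,-25),(.0275,25),(-.0275,25))])
a=w["pixels"][150:310,220:400]; b=s["pixels"][280:360,260:350]
cv2.imwrite("pics/z6.png",np.hstack([cv2.resize(a,(450,400)),cv2.resize(b,(350,311))if 0 else cv2.resize(b,(350,400))])[:,:,::-1])
E
```

```text
[ 0.504  -0.3056  0.1194] [-31.2326   9.5022   6.4471  86.9311  -0.0024 121.9634]
tip (array([ 0.5084, -0.3051,  0.1434]), array([ 0.5267, -0.3853, -1.8353, -1.028 ]))
[0.505, -0.297, 0.154] [array([300.461 , 258.0141]), array([309.8974, 326.8139]), array([439.1137, 205.1233])]
[0.504, -0.29, 0.154] [array([287.1848, 254.0298]), array([309.1693, 323.3035]), array([436.5816, 205.422 ])]
[0.504, -0.3056, 0.155] [array([314.6471, 267.2844]), array([309.5118, 330.9699]), array([442.3382, 205.5278])]
[0.504, -0.3056, 0.135] [array([314.8281, 249.4461]), array([309.8167, 336.7827]), array([440.1833, 206.0942])]
wrist [(0.67, [307.1, 254.1])]
side [(0.88, [309.7, 325.6])]
0 [array([278., 190.]), array([370., 234.]), array([320., 317.]), array([325., 314.]), array([327., 339.]), array([294., 341.])]
0.1 [array([282., 187.]), array([367., 225.]), array([321., 303.]), array([325., 316.]), array([327., 343.]), array([295., 345.])]
0.2 [array([284., 183.]), array([363., 216.]), array([320., 290.]), array([325., 319.]), array([327., 346.]), array([295., 348.])]
0.3 [array([284., 179.]), array([358., 208.]), array([317., 278.]), array([325., 321.]), array([326., 349.]), array([296., 350.])]
0.4 [array([284., 175.]), array([351., 200.]), array([313., 267.]), array([325., 322.]), array([326., 351.]), array([296., 352.])]
```

View pics/z6.png

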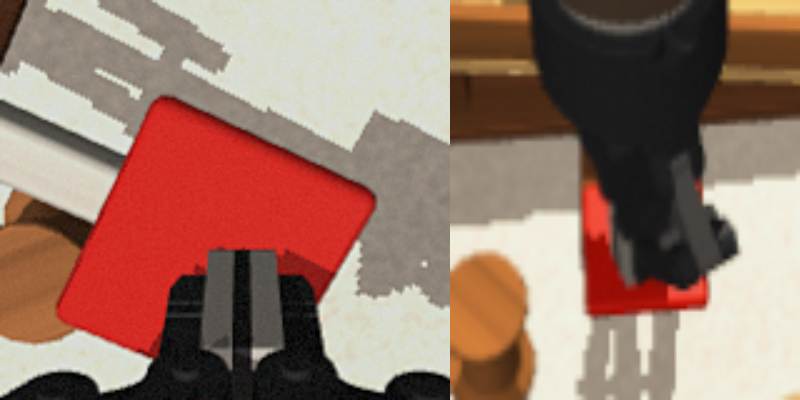

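The tip is just above the paddle (its shadow converges on it at wrist (317,251)), about 20–30 mm higher than the reported TCP. I'll continue down in small steps and watch the force.

```bash
python3 -m inch '[[[0,0,0,6,0,0,0],[0,0,0,6,0,0,0],[0,0,0,0,0,0,0]]]'; python3 - <<'E'
from h import *
for n in ("wrist","side"):
    c=viewer.camera(n); print(n,[(round(r["conf"],2),r["position"]) for r in finder.mark_of(n,"right_paddle")],bot.get_obs()["wrist_force"])
    if n=="wrist": a=c["pixels"][150:310,220:400]
    else: b=c["pixels"][200:360,250:390]
cv2.imwrite("pics/z7.png",np.hstack([cv2.resize(a,(450,400)),cv2.resize(b,(350,400))])[:,:,::-1])
E
```

```text
time: 4.62
ee_pos: [0.5038, -0.3055, 0.1066]
tcp_rot: [-180.0, 0.0, 26.8]
wrist_force: [0.5, -0.5, 0.2]
opening: 0.0002
grasp_force: 0.5
wrist [(0.83, [309.8, 258.4])] [-0.30432797 -0.48716887  0.59798951]
side [(0.82, [307.6, 331.0])] [0.03538132 0.1066694  0.5304177 ]
```

View pics/z7.png

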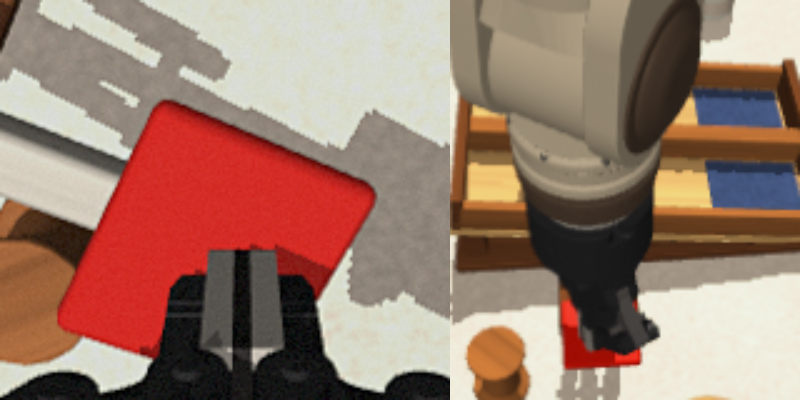

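The paddle now follows the fingers (lower edge at side row 347, about 0.2 rad), so contact is good. I need about 17–20 mm more.

```bash
python3 -m inch '[[[0,0,0,6,0,0,0],[0,0,0,6,0,0,0],[0,0,0,4,0,0,0],[0,0,0,2,0,0,0],[0,0,0,0,0,0,0]]]'; python3 - <<'E'
from h import *
for n in ("wrist","side"):
    c=viewer.camera(n); print(n,[(round(r["conf"],2),r["position"]) for r in finder.mark_of(n,"right_paddle")],[(round(r["conf"],2),r["position"]) for r in finder.mark_of(n,"white_ball")],bot.get_obs()["wrist_force"])
    if n=="wrist": a=c["pixels"]
    else: b=c["pixels"][200:360,250:420]
cv2.imwrite("pics/z8.png",np.hstack([cv2.resize(a,(448,280)),cv2.resize(b,(350,280))])[:,:,::-1])
E
```

```text
time: 5.45
ee_pos: [0.5039, -0.3055, 0.0892]
tcp_rot: [-180.0, 0.0, 26.8]
wrist_force: [-0.4, 0.7, 3.6]
opening: 0.0
grasp_force: 1.5
wrist [] [(0.68, [84.7, 330.9])] [0.5053667  0.13872299 3.20270475]
side [(0.74, [308.5, 334.4])] [(0.98, [371.9, 265.4]), (0.68, [216.2, 309.3]), (0.61, [208.1, 364.8])] [0.11694033 0.73076906 3.53196694]
```

View pics/z8.png

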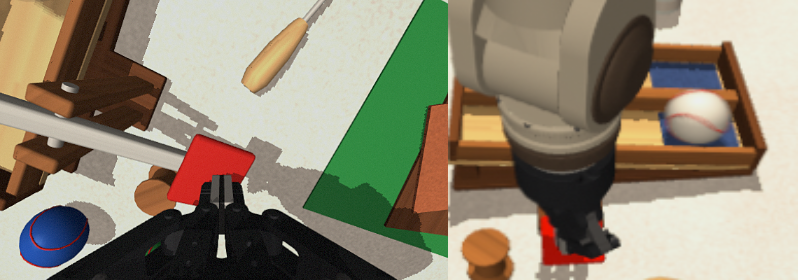

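The white ball (side (372,265)) has rolled onto the blue cloth at the low end. Now raise the fingers and let the gate close.

```bash
python3 -m inch '[[[0,0,0,-6,0,0,0],[0,0,0,-10,0,0,0],[0,0,0,-15,0,0,0],[0,0,0,-15,0,0,0],[0,0,0,-20,0,0,0],[0,0,0,-30,0,0,0],[0,0,0,-30,0,0,0],[0,0,0,0,0,0,0]]]' && python3 -m inch '[[[0,-40,7,0,0,0,0],[0,-55,9,0,0,0,0],[0,-55,9,0,0,0,0],[0,-55,9,0,0,0,0],[0,-50,9,0,0,0,0],[0,-20,4,0,0,0,0],[0,0,0,0,0,0,0],[0,0,0,0,0,0,0]]]'; python3 - <<'E'
from h import *
np.set_printoptions(precision=3,suppress=True)
for cam in ("top","side"):
    c=viewer.camera(cam)
    for n,z in [("left_paddle",.154),("right_paddle",.154),("white_ball",.06),("orange_ball",.087),("jar",0),("awl",0),("spool",0)]:
        for r in finder.mark_of(cam,n)[:1]: print(cam,n,round(r["conf"],2),np.round(r["position"]),at_z(c,r["position"],z))
b=c["pixels"][140:390,190:440]; cv2.imwrite("pics/end.png",cv2.resize(b,(600,600))[:,:,::-1]); print(bot.get_obs()["wrist_force"],bot.get_obs()["time"])
E
```

```text
time: 6.75
ee_pos: [0.5047, -0.3059, 0.2184]
tcp_rot: [179.8, -0.1, 26.8]
wrist_force: [-0.4, 0.1, -0.4]
opening: -0.0001
grasp_force: 0.0
time: 7.75
ee_pos: [0.2805, -0.4709, 0.215]
tcp_rot: [-180.0, -0.0, 26.8]
wrist_force: [-0.4, -0.3, -0.3]
opening: -0.0001
grasp_force: 0.0
top left_paddle 0.9 [263. 202.] [0.502 0.192 0.154]
top right_paddle 0.77 [438. 205.] [ 0.506 -0.294  0.154]
top white_ball 0.86 [360. 148.] [ 0.685 -0.085  0.06 ]
top orange_ball 0.62 [332. 215.] [ 0.474 -0.001  0.087]
top jar 0.74 [267. 158.] [0.658 0.209 0.   ]
top awl 0.68 [437. 164.] [ 0.651 -0.335  0.   ]
top spool 0.83 [412. 233.] [ 0.427 -0.257  0.   ]
side left_paddle 0.86 [302. 163.] [0.505 0.207 0.154]
side right_paddle 0.73 [311. 326.] [ 0.507 -0.296  0.154]
side white_ball 0.93 [207. 362.] [ 0.306 -0.307  0.06 ]
side orange_ball 0.61 [287. 233.] [0.46  0.002 0.087]
side jar 0.7 [355. 201.] [0.662 0.211 0.   ]
side awl 0.88 [389. 374.] [ 0.658 -0.323  0.   ]
side spool 0.87 [268. 356.] [ 0.415 -0.269  0.   ]
[-0.342 -0.16  -0.117] 8.55
```

View pics/end.png

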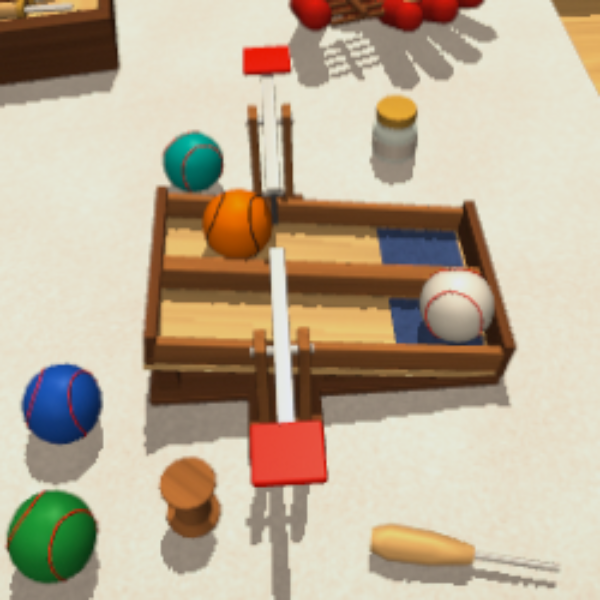

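The final picture shows the white ball at the low end (crop 456,305), the paddle back up (288,452) and the gate down. The orange ball is still waiting (237,224), and the jar, awl and spool have not moved. Handing in.

```bash
python3 -c "
from workcell import bot
print(bot.job_done())"
```

```text
the job is handed in; nothing more can be done
None
```

The job is handed in: I pressed the right paddle, the white ball rolled to the low end of its lane, the gate closed again, and the orange ball, jar, awl and spool are where they were.

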